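# Crank the stop plate of a cake row packer home

## Task

Close up the loose row of ring cakes: stand the loose crank in the round well of the packer and feel it gently down over the hidden square drive peg at its bottom until it is fully seated, then turn it clockwise (seen from above) until the blue stop plate is fully home, and stop there without straining it. Never press hard while it is not yet seated, move the plate only by the crank, and leave the timer and the tape roll where they are. At the end the crank stays seated upright in the well, let go.

Things in the scene. Friction and masses are not known exactly. Their poses are not given: they have to be found in the camera images.
- packer: Fixed cake row packer. Origin on the table (z = 0) under the centre of the drive well; z up. Grey gear case 104 x 100 mm, 12 mm high, centred on the origin. White trough for a row of cakes, centred at x = +105 mm, 106 mm wide, along y from -90 to +212 mm, walls 34 mm high (-y end wall 44 mm). Nothing of it or its cakes is higher than 55 mm (the well rim). Position and yaw vary.
- well_mouth (a point): Centre of the rim of the upright round aluminium drive well, 55 mm above the table. The mouth, about 60 mm wide, narrows as a funnel over the upper 9 mm to a 49 mm bore; the floor lies 43 mm below the rim.
- well_floor (a point): Centre of the well floor, 12 mm above the table; axes as the packer's. Here stands a steel square drive peg, 24 mm across flats, 10 mm high, with a round pilot on top (24 mm wide, 6 mm high, tapered). Its angle varies and is not measured: find it by feel. A clutch gives it up to 1.04 rad of free play (friction 0.1 N m); turned clockwise from above past that, it drives the stop plate.
- crank: Loose steel crank, 0.3-0.5 kg, upright on its hub. Origin: centre of the hub's underside; z up, x along the arm to the handle. Hub 55 mm high, octagonal, at most 46 mm across. Socket from below: square, 25.5 mm across flats, 34 mm deep, a flat facing +x: fits every 90 degrees, about 4 degrees of play either way. Seated, its origin is on the well floor; on the peg's corners, 9 to 10 mm higher.
- boss (a point): Grip point on the crank's square steel boss (26 x 26 mm, faces along the crank's x and y, on the hub axis, 67 to 107 mm above the underside): on the axis, 93 mm above the underside. Weight centre within 10 mm of the axis. Pressing the unseated crank with over 60 N, or turning it against the stop with over 1.5 N m, damages it.
- handle (a point): Middle of the crank's upright black handle, 20 mm thick, 67 to 110 mm above the underside, 80 mm from the hub axis. The red arm to it is 55 to 67 mm high, 18 mm wide (42 mm round at the hub).
- stop_plate: Blue stop plate across the trough, 92 mm wide, 8 mm thick, top 47 mm above the table. It slides along the packer's -y, 30 mm per radian of clockwise cranking once the free play is taken up (takes about 0.16 N m plus what the cakes add), and ends against a hard stop. Origin: the packer's when fully open.
- stop_face (a point): Middle of the plate's face to the cakes. In the packer's frame its y is 190 mm fully open and 154 mm fully home (36 mm travel); it starts between 190 and 187 mm.
- cake_plain: Plain ring cake, 79 mm wide, 36 mm high, standing loose in the trough at its -y end; origin at the centre of the underside, z up.
- cake_choc: Chocolate-chip ring cake, 80 mm wide, 33 mm high, loose in the middle of the trough; origin at the centre of the underside, z up.
- cake_dark: Dark plain ring cake, 78 mm wide, 35 mm high, loose in the trough next to the stop plate; origin at the centre of the underside, z up.
- timer: Bystander: white pocket timer 70 x 66 x 21 mm, loose on the table; origin at the centre of the underside.
- tape_roll: Bystander: roll of beige tape, 102 mm wide, 25 mm high, lying loose on the table; origin at the centre of the underside.
Things that resemble listed ones, but are neither listed nor needed, are in the scene too. Leave any purple or turquoise look-alike of the crank alone.

How it is judged:
By the outcome, as a careful person would: the job done as asked, in the order asked, and still so for the second after the job is handed in, with the robot touching nothing.
It also fails if it takes over 72 s, if anything falls off the work surface, if the arm or the gripper's body presses on something with over 40 N, if the wrist force passes 120 N, or if a joint passes its speed limit or range.

## Robot

A 7-joint arm with a two-finger parallel gripper is mounted at the origin on a cart in front of the work surface, level with it; the furniture and walls round the work are solid. World frame = base frame: x ahead of the robot, y to its left, z up, the work surface at z = 0. Lengths are in m, angles in degrees, forces in N, time in s.
With the tool pointing down it reaches from about 0.425 to 0.825 m from the base axis. Payload 3.6 kg.
Tool frame: the origin (TCP) lies on the centre line of the jaws, within the pads' length; the fingertips stand bot.tips_ahead ahead of it and the grasp point (between the pads) is the TCP (bot.tips_ahead is the distance from the TCP to the fingertips, in m); y points along the fingers, x is the direction in which the jaws open and shut, and the axes are right-handed (so a half turn about y gives the same grasp; the last joint's range is limited). The gripper opens to 93 mm and grips with 3 to 60 N. Pads are 15 mm wide; open, the fingers measure 128 mm over their backs; the gripper's body (75 mm by 188 mm) begins 65 mm behind the grasp point.
Start: joints at [74.914, 35.231, -0.722, 81.555, 0.464, 63.22, -2.315], TCP at [0.152, -0.632, 0.203] pointing down, gripper open.
Joint ranges: [-178.69, 178.69], [-17.37, 117.87], [-77.05, 75.6], [15.02, 138.74], [-78.02, 258.01], [0.78, 113.62], [-162.83, 162.83]. Speed limits (degrees/s): [159.86, 159.86, 180, 180, 180, 180, 180].

## Interface

Orientations are given as [roll, pitch, yaw] about the fixed x, y, z axes, in that order (R = Rz(yaw) Ry(pitch) Rx(roll)).
In Python, from cell import bot gives the robot as it stands. The module is installed in compiled form; this text tells all that it offers.
- The arm moves only by the tool servo_tool, never from a script. Its argument "commands" is a list of rows, each an object with "hand": the closure in counts, from 0 (fully open) to 255 (shut); "translation": the shift along the tool's x, y, z in cm, a list of three; "yaw": the turn about the tool's y in rad. In form: [{"hand": hand, "translation": [tx, ty, tz], "yaw": yaw}, ...]. A call has exactly 10 rows; each row shifts and turns the commanded pose from where the row before left it, along the tool's axes as they then stand; what a row does not reach is not made up. A row lasts 1/8 s, in which the tool goes at most 62.5 mm and 10.7 degrees, less where a joint would pass 70% of its speed; a pose out of reach is approached as far as the arm can. A call with a gripper value outside its range is refused whole. The fingers move at their own pace and stop on an object; "squeeze" is the grip in N (left out, the last holds). Time passes only in rows, so rows that do not move let the fingers close, or fill a call up. It gives the time, the measured TCP pose, the force and the opening at its end, in the units of the state.
- bot.sense(): the state, without advancing time (a new reading comes with each control period).
- bot.capture(name): name is "scene" or "top" or "wrist"; returns the picture (384x512x3 uint8, red, green, blue); there is no depth.
- bot.camera_info(name): a dict with "intrinsics" (3x3 intrinsics, pixels), "D" ([k1, k2, p1, p2, k3] as OpenCV has them; the pictures are not rectified), "origin" and "attitude" of the camera in the world. Camera axes: x right, y down, z forward; pixel columns grow to the right and rows downward; lengths in m; the calibration is good to about 2 mm. A picture is of the moment at which its call begins: read the wrist's pose just before it. camera_info takes no time and is no camera call; for the wrist camera it gives the pose at the moment of the call.
- bot.hand_in(): hands the job in, once; it reports no verdict.
Trained networks look in the newest picture that a camera, given by its name, has taken for a name from the list of things; names that differ only in an ending like _2 or _b are one class to them, and where a whole thing is asked for, a point or a joint stands for the part that bears it (a point fixed in the world has none). Each returns a list of dicts, best first, with "confidence" (0 to 1); they miss things now and then, are a little off and sometimes report something else, mostly with a low value. They report only what shows in the picture. A call takes as long as a camera call. They do not tell look-alikes from the thing itself.
- bot.search_frame(camera, name): "location" ([row, column] in pixels, amid what is visible of it).
- bot.landmark_of(camera, name): "location" ([row, column] in pixels: a listed point, or the origin of a listed thing).
The state is a dict: "time_s": time; "q": joint angles; "qvel": joint speeds; "joint_torque": joint torques, N m; "tool_pos": TCP position; "eef_rot": TCP orientation; "wrist_force": force on the tool from outside, world axes, zero at the start; "wrist_torque": the same for the moment, N m; "grip_width": finger opening in m.
Only numpy, scipy, OpenCV 4.12 (cv2) and the standard library are available. Lean on these libraries where they do the work, as an engineer would, in place of code of your own. Each camera call takes 0.05 s, during which the arm holds its last target. There are 200 camera calls.

## Working session

There is one attempt and no reset: what is moved stays moved. The work goes in short steps, Python scripts to look and compute and a tool call to move; the robot and the scene stay as the last step left them, time stands still between calls to the robot, and variables do not carry over. Pictures are saved under pics/ and viewed, about 8 in all and at most 12, crops included, and the job is handed in when it is done.

Besides the shell and the picture viewer there is one more tool, called as name([rows], argument=value, ...), one row to a line, values as JSON. servo_tool: Moves the arm, as the interface text tells. Its arguments: {"type":"object","properties":{"commands":{"type":"array","items":{"type":"object","properties":{"hand":{"type":"number"},"translation":{"type":"array","items":{"type":"number"}},"yaw":{"type":"number"}}}},"squeeze":{"type":"number"}},"required":["commands"]}

```bash
mkdir -p pics; cat > h.py <<'E'
import numpy as np, cv2
from cell import bot
def snap(c,fn=None):
    im=bot.capture(c)
    if fn: cv2.imwrite('pics/'+fn,im[:,:,::-1])
    return im
def R(a):
    from scipy.spatial.transform import Rotation as Ro
    a=np.array(a,float)
    if a.shape==(3,3): return a
    if a.size==4: return Ro.from_quat(a).as_matrix()
    return Ro.from_euler('xyz',a,degrees=True).as_matrix()
def ray(c,rc):
    i=bot.camera_info(c); p=cv2.undistortPoints(np.array([[[rc[1],rc[0]]]],float),np.array(i['intrinsics']),np.array(i['D'],float))[0,0]
    return np.array(i['origin']),R(i['attitude'])@np.array([p[0],p[1],1])
def atz(c,rc,z):
    o,d=ray(c,rc); return o+d*(z-o[2])/d[2]
E
python3 - <<'E'
from h import *
s=bot.sense(); print({k:np.round(v,3).tolist() for k,v in s.items()})
for c in('top','scene'):
    i=bot.camera_info(c); print(c,i)
    snap(c,c+'0.png')
    for n,z in(('well_mouth',.055),('boss',.093),('handle',.09),('crank',0),('stop_face',.04),('packer',0),('timer',0),('tape_roll',0)):
        for d in bot.landmark_of(c,n)[:3]: print(n,np.round(d['location'],1),round(d['confidence'],2),np.round(atz(c,d['location'],z),3))
E
```

```text
{'time_s': 0.0, 'q': [74.915, 35.288, -0.724, 81.639, 0.465, 63.222, -2.315], 'qvel': [-0.067, -0.091, -0.043, 0.118, -0.037, -0.052, -0.071], 'joint_torque': [0.0, -45.893, 0.209, -16.574, -0.061, 0.02, 0.0], 'tool_pos': [0.152, -0.631, 0.202], 'eef_rot': [-90.002, 0.147, -76.428], 'wrist_force': [0.466, -0.017, -0.114], 'wrist_torque': [0.014, 0.003, -0.017], 'grip_width': 0.093}
top {'intrinsics': array([[353.92748857,   0.        , 251.39787514],
       [  0.        , 353.92748857, 194.36973977],
       [  0.        ,   0.        ,   1.        ]]), 'D': array([-0.08191725,  0.        ,  0.        ,  0.        ,  0.        ]), 'origin': array([ 0.33499451, -0.08232249,  1.431722  ]), 'attitude': array([-173.11386973,   -0.59887348,  -91.18469799])}
well_mouth [193.9 218.9] 0.94 [0.505 0.027 0.055]
boss [146.4 350. ] 0.74 [ 0.678 -0.49   0.093]
boss [181. 320.] 0.64 [ 0.543 -0.365  0.093]
boss [190.4 285. ] 0.5 [ 0.509 -0.228  0.093]
handle [133.  333.6] 0.71 [ 0.734 -0.428  0.09 ]
handle [179.2 301.2] 0.67 [ 0.552 -0.293  0.09 ]
handle [188.4 337.1] 0.52 [ 0.513 -0.431  0.09 ]
cra
[... 789 characters left out ...]
 0.92 [0.51  0.01  0.055]
boss [162.2 305.6] 0.83 [ 0.551 -0.358  0.093]
boss [175.2 289.8] 0.74 [ 0.503 -0.234  0.093]
boss [146.3 310.4] 0.61 [ 0.658 -0.481  0.093]
handle [167.4 287.9] 0.67 [ 0.563 -0.274  0.09 ]
handle [144.7 289.3] 0.66 [ 0.731 -0.422  0.09 ]
handle [159.8 326.6] 0.58 [ 0.521 -0.448  0.09 ]
crank [179.8 309.1] 0.77 [ 0.554 -0.388  0.   ]
crank [163.3 311.1] 0.77 [ 0.666 -0.501  0.   ]
crank [197.2 290.6] 0.69 [ 0.491 -0.232  0.   ]
stop_face [214.3 180. ] 0.69 [0.582 0.203 0.04 ]
packer [219.3 238.7] 0.96 [0.482 0.021 0.   ]
timer [274.9 187.8] 0.98 [0.324 0.314 0.   ]
tape_roll [219.8 289.5] 0.57 [ 0.37  -0.126  0.   ]
tape_roll [201.8 224.3] 0.3 [ 0.617 -0.002  0.   ]
```

```bash
python3 - <<'E'
import cv2,numpy as np
a=cv2.imread('pics/top0.png')[100:260,100:400];b=cv2.imread('pics/scene0.png')[120:300,130:370]
a=cv2.resize(a,(800,427),interpolation=3)
cv2.imwrite('pics/a.png',a);cv2.imwrite('pics/b.png',cv2.resize(b,(800,600),interpolation=3))
E
```

```text
(no output)
```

View pics/a.png

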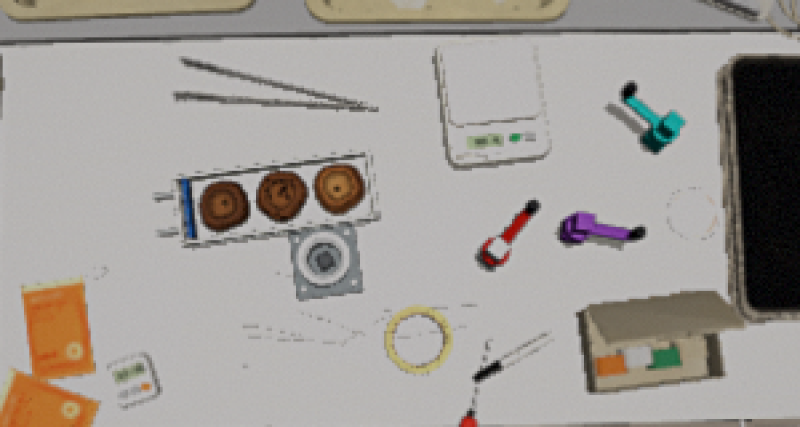

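View pics/b.png

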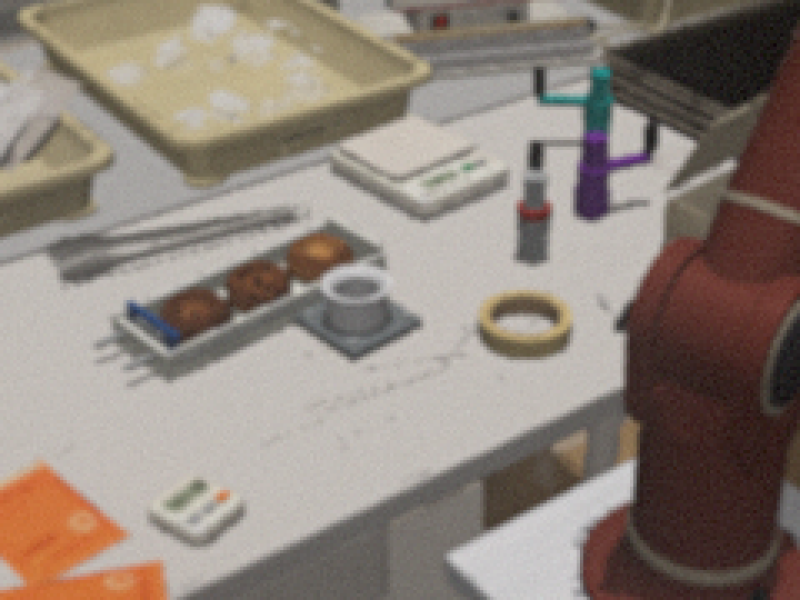

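The red-arm crank stands near (0.506, -0.231), and its black handle points right and forward at about -46°. The well is near (0.507, 0.02). The purple and turquoise cranks sit further right and clear of it.

servo_tool([
  {"hand":0,"translation":[-3.1,-0.2,4.4],"yaw":0},
  {"hand":0,"translation":[-3.1,-0.2,4.4],"yaw":0},
  {"hand":0,"translation":[-3.1,-0.2,4.4],"yaw":0},
  {"hand":0,"translation":[-3.1,-0.2,4.4],"yaw":0},
  {"hand":0,"translation":[-3.1,-0.2,4.4],"yaw":0},
  {"hand":0,"translation":[-3.1,-0.2,4.4],"yaw":0},
  {"hand":0,"translation":[-3.1,-0.2,4.4],"yaw":0},
  {"hand":0,"translation":[-3.1,-0.2,4.4],"yaw":0},
  {"hand":0,"translation":[-3.1,-0.2,4.4],"yaw":0},
  {"hand":0,"translation":[-2.8,-0.2,4.2],"yaw":0},
])

```text
time_s: 2.15
tool_pos: [0.5075, -0.229, 0.2234]
eef_rot: [-90.0, -0.0, -76.4]
wrist_force: [1.6, -1.7, -0.3]
grip_width: 0.0929
```

servo_tool([
  {"hand":0,"translation":[0,0,0],"yaw":-0.18},
  {"hand":0,"translation":[0,0,0],"yaw":-0.18},
  {"hand":0,"translation":[0,0,0],"yaw":-0.18},
  {"hand":0,"translation":[0,0,0],"yaw":-0.18},
  {"hand":0,"translation":[0,0,0],"yaw":-0.18},
  {"hand":0,"translation":[0,0,0],"yaw":-0.18},
  {"hand":0,"translation":[0,0,0],"yaw":-0.18},
  {"hand":0,"translation":[0,0,0],"yaw":-0.18},
  {"hand":0,"translation":[0,0,0],"yaw":-0.18},
  {"hand":0,"translation":[0,0,0],"yaw":-0.18},
])

```text
time_s: 3.4
tool_pos: [0.5062, -0.2308, 0.2231]
eef_rot: [-90.0, -0.0, 27.0]
wrist_force: [0.1, 0.1, 0.1]
grip_width: 0.0933
```

```bash
cat >> h.py <<'E'
def st():
    s=bot.sense(); print('t',round(s['time_s'],2),'p',np.round(s['tool_pos'],4),'r',np.round(s['eef_rot'],1),'F',np.round(s['wrist_force'],1),'T',np.round(s['wrist_torque'],2),'w',round(s['grip_width'],4),'q',np.round(s['q'],0)); return s
E
python3 - <<'E'
from h import *
s=st(); print(bot.tips_ahead, bot.camera_info('wrist')['origin'],bot.camera_info('wrist')['attitude'])
snap('wrist','w1.png')
for n,z in(('boss',.107),('boss',.093),('handle',.09),('crank',0)):
    for d in bot.landmark_of('wrist',n)[:3]: print(n,np.round(d['location'],1),round(d['confidence'],2),np.round(atz('wrist',d['location'],z),4))
E
```

```text
t 3.4 p [ 0.5062 -0.2308  0.2231] r [-90.  -0.  27.] F [0.1 0.1 0.1] T [ 0.01 -0.17  0.02] w 0.0933 q [ 43.  28. -31.  95.  16.  61.  33.]
0.019 [ 0.47257678 -0.16627519  0.40412022] [1.65093393e+02 7.95071548e-02 2.70767071e+01]
boss [184.7 252.5] 0.91 [ 0.4998 -0.2311  0.107 ]
boss [301.5 226.9] 0.62 [ 0.5301 -0.3489  0.107 ]
boss [184.7 252.5] 0.91 [ 0.5011 -0.2341  0.093 ]
boss [301.5 226.9] 0.62 [ 0.5325 -0.3575  0.093 ]
handle [251.4 282.6] 0.68 [ 0.5585 -0.2825  0.09  ]
handle [343.8 182.8] 0.62 [ 0.5124 -0.4312  0.09  ]
crank [260.6 234.1] 0.72 [ 0.533  -0.3554  0.    ]
crank [167.6 252.5] 0.67 [ 0.5002 -0.2355  0.    ]
```

View pics/w1.png

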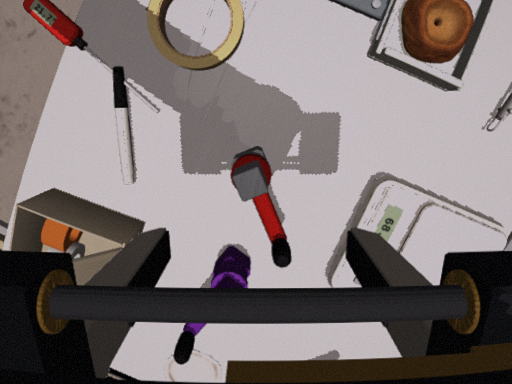

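The wrist picture shows the red crank's boss at about (row 180, col 250) with the handle to its lower right. The purple crank is clear of both fingers. I'll align, go down and grip.

servo_tool([
  {"hand":0,"translation":[0,0,0],"yaw":-0.13},
  {"hand":0,"translation":[0,0,0],"yaw":-0.13},
  {"hand":0,"translation":[0,0,0],"yaw":-0.14},
  {"hand":0,"translation":[-0.6,2.5,0.2],"yaw":0},
  {"hand":0,"translation":[0,3,0],"yaw":0},
  {"hand":0,"translation":[0,3,0],"yaw":0},
  {"hand":0,"translation":[0,2.2,0],"yaw":0},
  {"hand":0,"translation":[0,1.4,0],"yaw":0},
  {"hand":0,"translation":[0,0.8,0],"yaw":0},
  {"hand":0,"translation":[0,0,0],"yaw":0},
])

```text
time_s: 4.9
tool_pos: [0.5009, -0.2339, 0.0939]
eef_rot: [-90.0, 0.0, 49.6]
wrist_force: [-0.3, 0.4, 0.4]
grip_width: 0.093
```

servo_tool([
  {"hand":255,"translation":[0,0,0],"yaw":0},
  {"hand":255,"translation":[0,0,0],"yaw":0},
  {"hand":255,"translation":[0,0,0],"yaw":0},
  {"hand":255,"translation":[0,0,0],"yaw":0},
  {"hand":255,"translation":[0,0,0],"yaw":0},
  {"hand":255,"translation":[0,0,0],"yaw":0},
  {"hand":255,"translation":[0,0,0],"yaw":0},
  {"hand":255,"translation":[0,0,0],"yaw":0},
  {"hand":255,"translation":[0,0,0],"yaw":0},
  {"hand":255,"translation":[0,0,0],"yaw":0},
], squeeze=40)

```text
time_s: 6.15
tool_pos: [0.5008, -0.2339, 0.0939]
eef_rot: [-90.0, -0.0, 49.6]
wrist_force: [-0.1, -0.6, -0.0]
grip_width: 0.0012
```

```bash
python3 - <<'E'
from h import *
s=st()
snap('wrist','w2.png');st()
E
```

```text
t 6.15 p [ 0.5008 -0.2339  0.0939] r [-90.   -0.   49.6] F [-0.1 -0.6 -0. ] T [ 0.   -0.16 -0.02] w 0.0012 q [ 43.  38. -32. 104.  27.  46.  46.]
t 6.2 p [ 0.5008 -0.2339  0.094 ] r [-90.   -0.   49.6] F [ 0.1 -0.1 -0.6] T [-0.02 -0.13 -0.03] w 0.0005 q [ 43.  38. -32. 104.  27.  46.  46.]
```

View pics/w2.png

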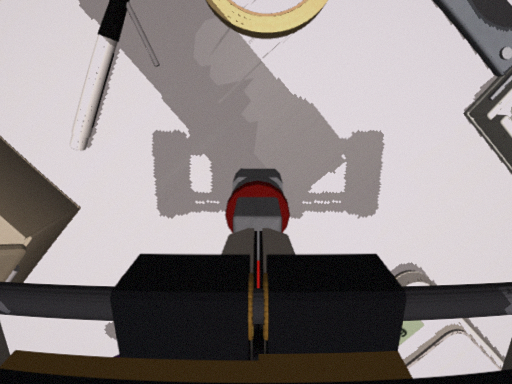

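The jaws closed on nothing. The picture shows the boss at about (215, 258), on the camera side of the shut fingers. I'll measure it again.

```bash
python3 - <<'E'
from h import *
s=st(); i=bot.camera_info('wrist'); print(i)
Rm=R(s['eef_rot']);p=np.array(s['tool_pos'])
K=np.array(i['intrinsics']);D=np.array(i['D'])
Rc=R(i['attitude']);o=np.array(i['origin'])
def proj(P):
    P=np.atleast_2d(P); q=(P-o)@Rc; return cv2.projectPoints(q,np.zeros(3),np.zeros(3),K,D)[0][:,0]
print('tcp px',proj(p),'tips',proj(p+Rm@[0,.019,0]))
for c in('wrist','top','scene'):
  snap(c)
  for n,z in(('boss',.093),('handle',.09),('crank',0)):
    for d in bot.landmark_of(c,n)[:3]: print(c,n,np.round(d['location'],1),round(d['confidence'],2),np.round(atz(c,d['location'],z),4))
im=cv2.imread('pics/w2.png')[150:310,180:340]; cv2.imwrite('pics/w2c.png',cv2.resize(im,(600,600),interpolation=cv2.INTER_CUBIC))
E
```

```text
t 6.2 p [ 0.5008 -0.2339  0.094 ] r [-90.   -0.   49.6] F [ 0.1 -0.1 -0.6] T [-0.02 -0.13 -0.03] w 0.0005 q [ 43.  38. -32. 104.  27.  46.  46.]
{'intrinsics': array([[342.39559213,   0.        , 257.8288936 ],
       [  0.        , 342.39559213, 194.35503398],
       [  0.        ,   0.        ,   1.        ]]), 'D': array([-0.10471102,  0.        ,  0.        ,  0.        ,  0.        ]), 'origin': array([ 0.44530294, -0.18672209,  0.27502505]), 'attitude': array([1.65138751e+02, 5.06080147e-02, 4.96770285e+01])}
tcp px [[258.07332883 236.69783621]] tips [[258.08156881 225.19714557]]
wrist boss [233.2 259.9] 0.66 [ 0.5002 -0.232   0.093 ]
wrist handle [340.8 255.7] 0.55 [ 0.5563 -0.2829  0.09  ]
wrist crank [193.8 250.8] 0.68 [ 0.4966 -0.2383  0.    ]
top boss [178.7 318.7] 0.66 [ 0.5521 -0.36    0.093 ]
top boss [146.9 352.2] 0.62 [ 0.676  -0.4984  0.093 ]
top boss [194.3 282.1] 0.57 [ 0.4943 -0.2168  0.093 ]
top handle [132.7 335.9] 0.66 [ 0.735  -0.4377  0.09  ]
top handle [188.4 339.2] 0.52 [ 0.5133 -0.4387  0.09  ]
top crank [149.9 343. ] 0.82 [ 0.6873 -0.4874  0.    ]
top crank [185.7 314.3] 0.65 [ 0.5384 -0.3598  0.    ]
top crank [198.  282.4] 0.48 [ 0.4902 -0.2269  0.    ]
scene boss [174.3 287.5] 0.69 [ 0.5137 -0.2311  0.093 ]
scene boss [144.3 310.7] 0.59 [ 0.6728 -0.4968  0.093 ]
scene boss [162.6 307.3] 0.52 [ 0.5446 -0.3616  0.093 ]
scene handle [215.4 187.1] 0.66 [0.4905 0.2192 0.09  ]
scene handle [162.  326.7] 0.64 [ 0.5059 -0.4336  0.09  ]
scene crank [197.6 289.3] 0.74 [ 0.4913 -0.2259  0.    ]
scene crank [163.3 308.6] 0.57 [ 0.673  -0.4919  0.    ]
scene crank [183.4 310.3] 0.52 [ 0.5281 -0.3707  0.    ]
```

View pics/w2c.png

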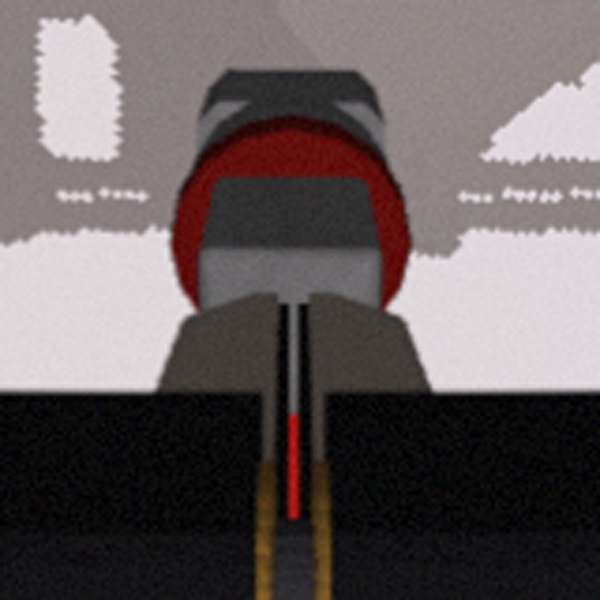

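The crop shows the fingertips hanging above the boss top: the boss and the red arm are visible through the gap between them. The tip size in both wrist pictures also puts the tips about 17 mm above the reported TCP, not 19 mm below it. I'll open, go down 3 cm and close again. With the jaws open nothing can be hit.

servo_tool([
  {"hand":0,"translation":[0,0,0],"yaw":0},
  {"hand":0,"translation":[0,0,0],"yaw":0},
  {"hand":0,"translation":[0,0,0],"yaw":0},
  {"hand":0,"translation":[0,0,0],"yaw":0},
  {"hand":0,"translation":[0,0,0],"yaw":0},
  {"hand":0,"translation":[0,0.6,0.2],"yaw":0},
  {"hand":0,"translation":[0,0.6,0],"yaw":0},
  {"hand":0,"translation":[0,0.6,0],"yaw":0},
  {"hand":0,"translation":[0,0.6,0],"yaw":0},
  {"hand":0,"translation":[0,0.6,0],"yaw":0},
])

```text
time_s: 8.05
tool_pos: [0.4993, -0.2326, 0.0635]
eef_rot: [-90.0, -0.0, 49.6]
wrist_force: [-0.8, 0.5, 1.0]
grip_width: 0.092
```

servo_tool([
  {"hand":255,"translation":[0,0,0],"yaw":0},
  {"hand":255,"translation":[0,0,0],"yaw":0},
  {"hand":255,"translation":[0,0,0],"yaw":0},
  {"hand":255,"translation":[0,0,0],"yaw":0},
  {"hand":255,"translation":[0,0,0],"yaw":0},
  {"hand":255,"translation":[0,0,0],"yaw":0},
  {"hand":255,"translation":[0,0,0],"yaw":0},
  {"hand":255,"translation":[0,0,0],"yaw":0},
  {"hand":255,"translation":[0,0,0],"yaw":0},
  {"hand":255,"translation":[0,0,0],"yaw":0},
], squeeze=40)

```text
time_s: 9.3
tool_pos: [0.4993, -0.2327, 0.064]
eef_rot: [-90.0, 0.0, 49.6]
wrist_force: [0.4, -0.2, -0.4]
grip_width: 0.0259
```

```bash
python3 - <<'E'
from h import *
s=st()
snap('wrist','w3.png');st()
im=cv2.imread('pics/w3.png')[130:330,130:390]; cv2.imwrite('pics/w3c.png',cv2.resize(im,(780,600),interpolation=cv2.INTER_CUBIC))
E
```

```text
t 9.3 p [ 0.4993 -0.2327  0.064 ] r [-90.    0.   49.6] F [ 0.4 -0.2 -0.4] T [-0.06 -0.11  0.03] w 0.0259 q [ 42.  40. -31. 106.  29.  42.  45.]
t 9.35 p [ 0.4993 -0.2326  0.0639] r [-90.    0.   49.6] F [ 0.5 -0.4 -0. ] T [-0.03 -0.11 -0.01] w 0.0256 q [ 42.  40. -31. 106.  29.  42.  45.]
```

View pics/w3c.png

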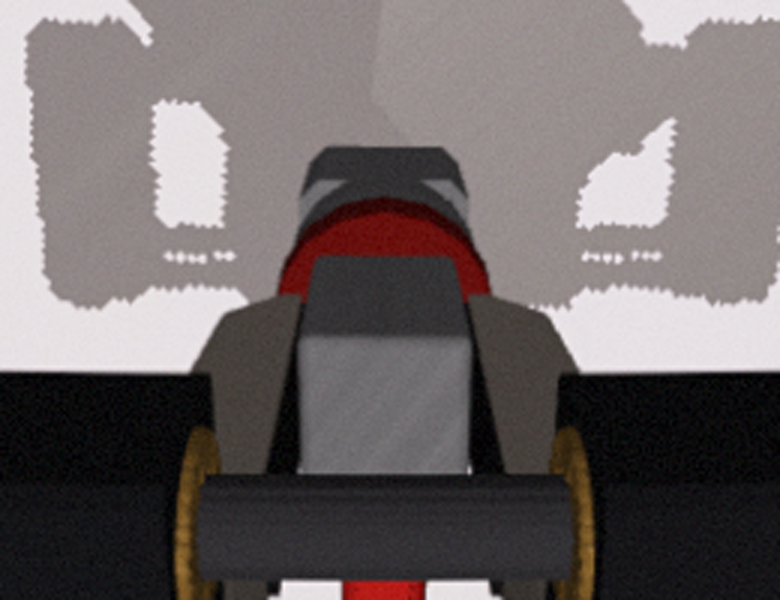

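The boss is now gripped and centred, with a 26 mm opening. The underside sits at tool z − 0.064, so the crank is seated at tool z ≈ 0.076. I'll lift and carry it to a look pose beside the well.

servo_tool([
  {"hand":255,"translation":[0,-1,0],"yaw":0},
  {"hand":255,"translation":[0,-2.5,0],"yaw":0},
  {"hand":255,"translation":[0,-3,0],"yaw":0},
  {"hand":255,"translation":[0,-3,0],"yaw":0},
  {"hand":255,"translation":[2,0,0.8],"yaw":0},
  {"hand":255,"translation":[3.7,0,1.6],"yaw":0},
  {"hand":255,"translation":[3.7,0,1.6],"yaw":0},
  {"hand":255,"translation":[3.7,0,1.6],"yaw":0},
  {"hand":255,"translation":[3.6,0,1.5],"yaw":0},
  {"hand":255,"translation":[2,0,0.8],"yaw":0},
], squeeze=50)

```text
time_s: 10.6
tool_pos: [0.56, -0.0356, 0.1591]
eef_rot: [-89.9, -0.1, 49.8]
wrist_force: [0.6, -0.5, -3.6]
grip_width: 0.0255
```

```bash
python3 - <<'E'
from h import *
s=st()
snap('wrist','w4.png');st()
for n,z in(('well_mouth',.055),('stop_face',.03),('packer',0),('boss',.13)):
    for d in bot.landmark_of('wrist',n)[:3]: print(n,np.round(d['location'],1),round(d['confidence'],2),np.round(atz('wrist',d['location'],z),4))
E
```

```text
t 10.6 p [ 0.56   -0.0356  0.1591] r [-89.9  -0.1  49.8] F [ 0.6 -0.5 -3.6] T [-0.05 -0.18  0.01] w 0.0255 q [ 24.  34. -35.  99.  23.  54.  29.]
t 10.65 p [ 0.5609 -0.0322  0.1594] r [-89.9  -0.3  50. ] F [ 1.2  3.1 -3.6] T [ 0.51 -0.21  0.04] w 0.0256 q [ 23.  34. -35.  99.  23.  54.  29.]
well_mouth [ 86.3 254.4] 0.86 [0.4918 0.0192 0.055 ]
stop_face [ 22.9 485.7] 0.63 [0.5768 0.2144 0.03  ]
packer [ 94.5 258.6] 0.96 [0.497  0.0133 0.    ]
boss [257.9 258.5] 0.77 [ 0.5799 -0.0581  0.13  ]
boss [204.9 254.9] 0.52 [ 0.5502 -0.0359  0.13  ]
```

View pics/w4.png

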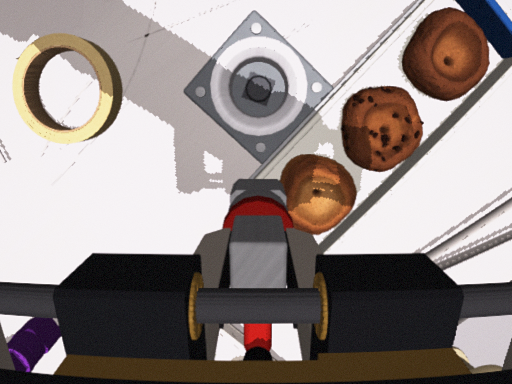

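The wrist picture shows the well around (row 87, col 258) with the peg visible inside it, and the held crank hanging below. I'll take one static measurement and a crop of the peg.

```bash
python3 - <<'E'
from h import *
s=st()
im=snap('wrist','w5.png')
for n,z in(('well_mouth',.055),('well_floor',.012),('packer',0)):
    for d in bot.landmark_of('wrist',n)[:1]: print(n,np.round(d['location'],1),round(d['confidence'],2),np.round(atz('wrist',d['location'],z),4))
# rectify to plane z=.028 (pilot/peg) in world axes, 4 px/mm
i=bot.camera_info('wrist');K=np.array(i['intrinsics']);D=np.array(i['D']);Rc=R(i['attitude']);o=np.array(i['origin'])
def rect(z,c,h=.045,n=400):
    a=np.linspace(-h,h,n); X,Y=np.meshgrid(c[0]+a,c[1]-a)
    P=np.stack([X.ravel(),Y.ravel(),np.full(X.size,z)],1)
    px=cv2.projectPoints((P-o)@Rc,np.zeros(3),np.zeros(3),K,D)[0].reshape(n,n,2).astype(np.float32)
    return cv2.remap(im,px[...,0],px[...,1],cv2.INTER_CUBIC)
c=(.493,.016)
cv2.imwrite('pics/r.png',np.hstack([rect(.055,c),rect(.022,c)])[:,:,::-1]); print(s['tool_pos'])
E
```

```text
t 10.85 p [ 0.5594 -0.0409  0.1586] r [-90.    0.1  49.5] F [ 1.  -0.1 -4.3] T [-0.08 -0.15 -0.02] w 0.0256 q [ 24.  34. -35.  99.  23.  54.  29.]
well_mouth [ 81.9 262.9] 0.74 [0.4932 0.0202 0.055 ]
well_floor [ 85.2 262.4] 0.6 [0.4937 0.0203 0.012 ]
packer [ 90.1 262.2] 0.57 [0.4968 0.0181 0.    ]
[ 0.55940469 -0.04091447  0.15858304]
```

View pics/r.png

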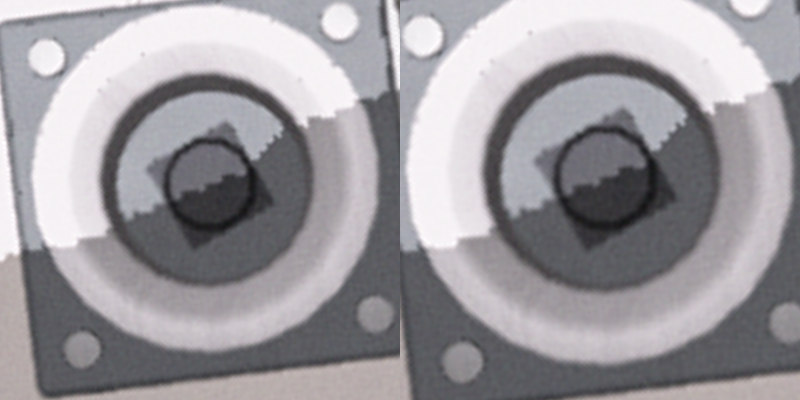

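The rim centres at about (0.4942, 0.0208), and the pilot gives the same point. The peg's flats stand near 32° mod 90, so the crank needs tool yaw ≈ 32°, which is 0.31 rad clockwise from here. I'll turn it and move over the well.

servo_tool([
  {"hand":255,"translation":[0,0,0],"yaw":0.15},
  {"hand":255,"translation":[0,0,0],"yaw":0.16},
  {"hand":255,"translation":[-0.3,0,1.0],"yaw":0},
  {"hand":255,"translation":[-0.4,0,1.6],"yaw":0},
  {"hand":255,"translation":[-0.5,0,1.8],"yaw":0},
  {"hand":255,"translation":[-0.5,0,1.8],"yaw":0},
  {"hand":255,"translation":[-0.4,0,1.4],"yaw":0},
  {"hand":255,"translation":[-0.3,0,0.8],"yaw":0},
  {"hand":255,"translation":[0,0,0],"yaw":0},
  {"hand":255,"translation":[0,0,0],"yaw":0},
])

```text
time_s: 12.3
tool_pos: [0.4962, 0.0191, 0.159]
eef_rot: [-90.0, -0.0, 31.8]
wrist_force: [-0.0, -0.1, -3.4]
grip_width: 0.0257
```

```bash
python3 - <<'E'
from h import *
for k in range(2):
    s=st(); snap('wrist')
    Rm=R(s['eef_rot']); d=np.array([.4942,.0208,0])-s['tool_pos']; d[2]=0; print('err tool',np.round(Rm.T@d*100,2)-[0,0,.17])
    for n,z in(('well_mouth',.055),):
        for d in bot.landmark_of('wrist',n)[:1]: print(n,np.round(d['location'],1),round(d['confidence'],2),np.round(atz('wrist',d['location'],z),4))
E
```

```text
t 12.3 p [0.4962 0.0191 0.159 ] r [-90.   -0.   31.8] F [-0.  -0.1 -3.4] T [-0.05 -0.13 -0.06] w 0.0257 q [ 17.  28. -31. 109.  19.  48.   8.]
err tool [-0.08 -0.    0.08]
well_mouth [185.1 256.6] 0.55 [0.4918 0.0226 0.055 ]
t 12.4 p [0.4961 0.0191 0.1589] r [-90.   -0.   31.8] F [ 0.6 -0.3 -3.8] T [ 0.02 -0.13 -0.01] w 0.026 q [ 17.  28. -31. 109.  19.  48.   8.]
err tool [-0.07 -0.    0.07]
well_mouth [183.7 256.9] 0.59 [0.4911 0.024  0.055 ]
```

servo_tool([
  {"hand":255,"translation":[-0.1,1,0.1],"yaw":0},
  {"hand":255,"translation":[0,1,0],"yaw":0},
  {"hand":255,"translation":[0,1,0],"yaw":0},
  {"hand":255,"translation":[0,0.8,0],"yaw":0},
  {"hand":255,"translation":[0,0.3,0],"yaw":0},
  {"hand":255,"translation":[0,0.3,0],"yaw":0},
  {"hand":255,"translation":[0,0.3,0],"yaw":0},
  {"hand":255,"translation":[0,0.2,0],"yaw":0},
  {"hand":255,"translation":[0,0.2,0],"yaw":0},
  {"hand":255,"translation":[0,0.1,0],"yaw":0},
])

```text
time_s: 13.75
tool_pos: [0.4942, 0.02, 0.1069]
eef_rot: [-90.0, -0.0, 31.9]
wrist_force: [-0.1, -0.4, -4.7]
grip_width: 0.0258
```

servo_tool([
  {"hand":255,"translation":[0,0.15,0],"yaw":0},
  {"hand":255,"translation":[0,0.15,0],"yaw":0},
  {"hand":255,"translation":[0,0.15,0],"yaw":0},
  {"hand":255,"translation":[0,0.15,0],"yaw":0},
  {"hand":255,"translation":[0,0.15,0],"yaw":0},
  {"hand":255,"translation":[0,0.15,0],"yaw":0},
  {"hand":255,"translation":[0,0.1,0],"yaw":0},
  {"hand":255,"translation":[0,0.1,0],"yaw":0},
  {"hand":255,"translation":[0,0.1,0],"yaw":0},
  {"hand":255,"translation":[0,0,0],"yaw":0},
])

```text
time_s: 15.0
tool_pos: [0.4941, 0.02, 0.0949]
eef_rot: [-90.0, 0.0, 31.9]
wrist_force: [0.2, -0.5, -4.2]
grip_width: 0.026
```

```bash
python3 -c "
from h import *
st()"
```

```text
t 15.0 p [0.4941 0.02   0.0949] r [-90.    0.   31.9] F [ 0.2 -0.5 -4.2] T [-0.02 -0.16  0.04] w 0.026 q [ 14.  33. -28. 113.  23.  39.   4.]
```

Free so far. I'll keep going gently past the pilot toward the peg top (tool z ≈ 0.086).

servo_tool([
  {"hand":255,"translation":[0,0.1,0],"yaw":0},
  {"hand":255,"translation":[0,0.1,0],"yaw":0},
  {"hand":255,"translation":[0,0.1,0],"yaw":0},
  {"hand":255,"translation":[0,0.1,0],"yaw":0},
  {"hand":255,"translation":[0,0.05,0],"yaw":0},
  {"hand":255,"translation":[0,0.05,0],"yaw":0},
  {"hand":255,"translation":[0,0.05,0],"yaw":0},
  {"hand":255,"translation":[0,0,0],"yaw":0},
  {"hand":255,"translation":[0,0,0],"yaw":0},
  {"hand":255,"translation":[0,0,0],"yaw":0},
])

```text
time_s: 16.25
tool_pos: [0.4942, 0.02, 0.0895]
eef_rot: [-90.0, -0.0, 31.9]
wrist_force: [1.4, -1.2, -4.0]
grip_width: 0.0257
```

servo_tool([
  {"hand":255,"translation":[0,0.1,0],"yaw":0},
  {"hand":255,"translation":[0,0.1,0],"yaw":0},
  {"hand":255,"translation":[0,0.1,0],"yaw":0},
  {"hand":255,"translation":[0,0.05,0],"yaw":0},
  {"hand":255,"translation":[0,0.05,0],"yaw":0},
  {"hand":255,"translation":[0,0.05,0],"yaw":0},
  {"hand":255,"translation":[0,0,0],"yaw":0},
  {"hand":255,"translation":[0,0,0],"yaw":0},
  {"hand":255,"translation":[0,0,0],"yaw":0},
  {"hand":255,"translation":[0,0,0],"yaw":0},
])

```text
time_s: 17.5
tool_pos: [0.4945, 0.0201, 0.0851]
eef_rot: [-90.0, -0.0, 31.9]
wrist_force: [1.3, -0.3, -3.8]
grip_width: 0.0256
```

```bash
python3 -c "
from h import *
st()"
```

```text
t 17.5 p [0.4945 0.0201 0.0851] r [-90.   -0.   31.9] F [ 1.3 -0.3 -3.8] T [-0.04 -0.58 -0.02] w 0.0256 q [ 13.  33. -27. 114.  24.  38.   3.]
```

servo_tool([
  {"hand":255,"translation":[0,0.05,0],"yaw":0},
  {"hand":255,"translation":[0,0.05,0],"yaw":0},
  {"hand":255,"translation":[0,0.05,0],"yaw":0},
  {"hand":255,"translation":[0,0.05,0],"yaw":0},
  {"hand":255,"translation":[0,0.05,0],"yaw":0},
  {"hand":255,"translation":[0,0.05,0],"yaw":0},
  {"hand":255,"translation":[0,0,0],"yaw":0},
  {"hand":255,"translation":[0,0,0],"yaw":0},
  {"hand":255,"translation":[0,0,0],"yaw":0},
  {"hand":255,"translation":[0,0,0],"yaw":0},
])

```text
time_s: 18.75
tool_pos: [0.4945, 0.0201, 0.0821]
eef_rot: [-90.0, -0.0, 31.9]
wrist_force: [2.6, 0.5, -2.3]
grip_width: 0.0259
```

```bash
python3 -c "
from h import *
st()"
```

```text
t 18.75 p [0.4945 0.0201 0.0821] r [-90.   -0.   31.9] F [ 2.6  0.5 -2.3] T [-0.1  -1.05 -0.03] w 0.0259 q [ 13.  34. -27. 114.  24.  38.   3.]
```

The underside is about 18 mm up, already below the peg-corner level, so it has engaged. I'll ease 0.5 mm toward +x and continue down.

servo_tool([
  {"hand":255,"translation":[0.05,0.05,-0.03],"yaw":0},
  {"hand":255,"translation":[0,0.1,0],"yaw":0},
  {"hand":255,"translation":[0,0.1,0],"yaw":0},
  {"hand":255,"translation":[0,0.1,0],"yaw":0},
  {"hand":255,"translation":[0,0.1,0],"yaw":0},
  {"hand":255,"translation":[0,0.05,0],"yaw":0},
  {"hand":255,"translation":[0,0.05,0],"yaw":0},
  {"hand":255,"translation":[0,0.05,0],"yaw":0},
  {"hand":255,"translation":[0,0,0],"yaw":0},
  {"hand":255,"translation":[0,0,0],"yaw":0},
])

```text
time_s: 20.0
tool_pos: [0.4947, 0.02, 0.076]
eef_rot: [-90.0, 0.0, 31.9]
wrist_force: [2.5, -0.4, -2.5]
grip_width: 0.0257
```

```bash
python3 -c "
from h import *
st()"
```

```text
t 20.0 p [0.4947 0.02   0.076 ] r [-90.    0.   31.9] F [ 2.5 -0.4 -2.5] T [-0.03 -0.84 -0.03] w 0.0257 q [ 13.  34. -26. 114.  25.  37.   2.]
```

Expected seat height reached with no floor contact felt yet. I'll creep down until the floor pushes back.

servo_tool([
  {"hand":255,"translation":[0,0.05,0],"yaw":0},
  {"hand":255,"translation":[0,0.05,0],"yaw":0},
  {"hand":255,"translation":[0,0.03,0],"yaw":0},
  {"hand":255,"translation":[0,0,0],"yaw":0},
  {"hand":255,"translation":[0,0,0],"yaw":0},
  {"hand":255,"translation":[0,0,0],"yaw":0},
  {"hand":255,"translation":[0,0,0],"yaw":0},
  {"hand":255,"translation":[0,0,0],"yaw":0},
  {"hand":255,"translation":[0,0,0],"yaw":0},
  {"hand":255,"translation":[0,0,0],"yaw":0},
])

```text
time_s: 21.25
tool_pos: [0.4948, 0.02, 0.0759]
eef_rot: [-90.1, -0.0, 31.9]
wrist_force: [-0.1, -1.2, 7.9]
grip_width: 0.0257
```

```bash
python3 -c "
from h import *
st()"
```

```text
t 21.25 p [0.4948 0.02   0.0759] r [-90.1  -0.   31.9] F [-0.1 -1.2  7.9] T [-0.12 -0.17 -0.03] w 0.0257 q [ 13.  34. -26. 114.  25.  37.   2.]
```

It is seated: the floor pushes back with about 11 N at tool z 0.0759, the expected seat. I'll ease off slightly and start turning clockwise, with a small shift to allow for the axis offset.

servo_tool([
  {"hand":255,"translation":[-0.01,-0.05,0],"yaw":0.08},
  {"hand":255,"translation":[-0.01,0,0],"yaw":0.08},
  {"hand":255,"translation":[-0.01,0,0],"yaw":0.08},
  {"hand":255,"translation":[-0.01,0,0],"yaw":0.08},
  {"hand":255,"translation":[-0.01,0,0],"yaw":0.08},
  {"hand":255,"translation":[-0.01,0,0],"yaw":0.08},
  {"hand":255,"translation":[-0.01,0,0],"yaw":0.08},
  {"hand":255,"translation":[-0.01,0,0],"yaw":0.08},
  {"hand":255,"translation":[-0.01,0,0],"yaw":0.08},
  {"hand":255,"translation":[-0.01,0,0],"yaw":0.08},
], squeeze=60)

```text
time_s: 22.5
tool_pos: [0.4954, 0.0198, 0.0759]
eef_rot: [-90.0, -0.2, -14.0]
wrist_force: [3.0, -1.1, 1.6]
grip_width: 0.0257
```

```bash
cat >> h.py <<'E'
def plate():
    # stop_face along packer -y from well, via top and scene nets
    w=np.array([.4942,.0208])
    for c in('top','scene'):
        snap(c)
        for d in bot.landmark_of(c,'stop_face')[:2]:
            P=atz(c,d['location'],.0295); print(c,np.round(d['location'],1),round(d['confidence'],2),np.round(P[:2],4),np.round((P[:2]-w),4))
E
python3 -c "
from h import *
st();plate()"
```

```text
t 22.5 p [0.4954 0.0198 0.0759] r [-90.   -0.2 -14. ] F [ 3.  -1.1  1.6] T [-0.34 -0.98  0.27] w 0.0257 q [  4.  33. -13. 115.  13.  34. -32.]
top [177.5 170.3] 0.69 [0.5787 0.2243] [0.0845 0.2035]
scene [218.1 239.3] 0.69 [0.4506 0.0393] [-0.0436  0.0185]
scene [213.9 182.5] 0.59 [0.5938 0.1883] [0.0996 0.1675]
```

Tz is 0.27 N m, a light resistance. I'll continue.

servo_tool([
  {"hand":255,"translation":[-0.01,0,0],"yaw":0.05},
  {"hand":255,"translation":[-0.01,0,0],"yaw":0.05},
  {"hand":255,"translation":[-0.01,0,0],"yaw":0.05},
  {"hand":255,"translation":[0,0,0],"yaw":0.05},
  {"hand":255,"translation":[-0.01,0,0],"yaw":0.05},
  {"hand":255,"translation":[0,0,0],"yaw":0.05},
  {"hand":255,"translation":[-0.01,0,0],"yaw":0.05},
  {"hand":255,"translation":[0,0,0],"yaw":0.05},
  {"hand":255,"translation":[0,0,0],"yaw":0},
  {"hand":255,"translation":[0,0,0],"yaw":0},
])

```text
time_s: 23.95
tool_pos: [0.4953, 0.0197, 0.0759]
eef_rot: [-89.9, -0.2, -37.0]
wrist_force: [5.0, -1.4, 5.4]
grip_width: 0.0257
```

```bash
python3 -c "
from h import *
st()
im=snap('top','t2.png');w=snap('wrist','w6.png')
a=cv2.resize(im[145:205,155:260],(735,420),interpolation=3)
cv2.imwrite('pics/t2c.png',a[:,:,::-1])
print(bot.landmark_of('wrist','stop_face')[:1])"
```

```text
t 23.95 p [0.4953 0.0197 0.0759] r [-89.9  -0.2 -37. ] F [ 5.  -1.4  5.4] T [-0.63 -1.4   0.14] w 0.0257 q [ -0.  32.  -6. 115.   6.  33. -48.]
[]
```

View pics/t2c.png

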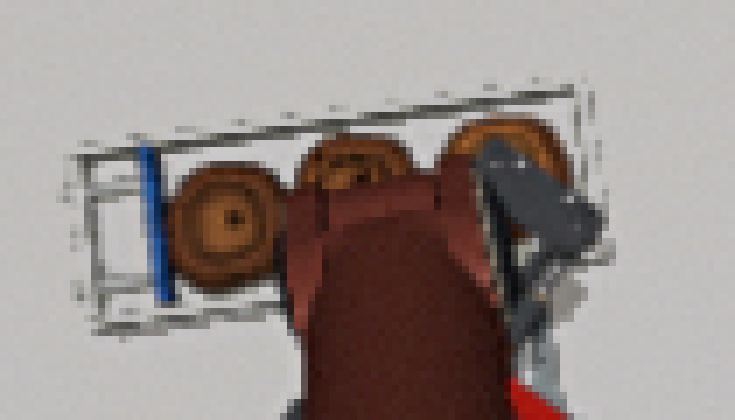

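The blue plate has left the trough end and is now touching the dark cake. I'll measure its travel from the blue pixels in the top picture.

```bash
cat >> h.py <<'E'
def blue(im):
    a=im.astype(int); m=(a[...,2]-a[...,0]>50)&(a[...,2]-a[...,1]>25); m[:150]=0;m[205:]=0;m[:,:150]=0;m[:,230:]=0
    rr,cc=np.nonzero(m); P=np.array([atz('top',(r,c),.045)[:2] for r,c in zip(rr,cc)])
    v=np.linalg.svd(P-P.mean(0))[2][0]; n=np.array([v[1],-v[0]]); n*=np.sign(-n[1])
    return len(rr),P.mean(0),n
def travel(im):
    n0,p0,d0=blue(cv2.imread('pics/top0.png')[:,:,::-1]); n,p,d=blue(im)
    y=np.array([.12,-.993]); print('blue',n0,n,'travel mm',np.round(1000*(p-p0)@d0,1),1000*(p-p0),'dir',d0,d)
E
python3 -c "
from h import *
travel(cv2.imread('pics/t2.png')[:,:,::-1])"
```

```text
blue 52 46 travel mm 26.9 [  5.21047607 -26.46575155] dir [ 0.12709611 -0.99189041] [ 0.129361   -0.99159757]
```

Travel is 26.9 mm of about 33–36 mm. I'll reduce the grip so it limits the torque, ease the side load and go on in small steps.

servo_tool([
  {"hand":255,"translation":[0.03,-0.03,0.03],"yaw":0.02},
  {"hand":255,"translation":[0,0,0],"yaw":0.02},
  {"hand":255,"translation":[0,0,0],"yaw":0.02},
  {"hand":255,"translation":[0,0,0],"yaw":0.02},
  {"hand":255,"translation":[0,0,0],"yaw":0.02},
  {"hand":255,"translation":[0,0,0],"yaw":0.02},
  {"hand":255,"translation":[0,0,0],"yaw":0.02},
  {"hand":255,"translation":[0,0,0],"yaw":0.01},
  {"hand":255,"translation":[0,0,0],"yaw":0},
  {"hand":255,"translation":[0,0,0],"yaw":0},
], squeeze=40)

```text
time_s: 25.35
tool_pos: [0.4954, 0.0196, 0.0759]
eef_rot: [-89.9, -0.2, -45.6]
wrist_force: [4.3, -2.6, 2.8]
grip_width: 0.0257
```

```bash
python3 -c "
from h import *
st();travel(snap('top'))"
```

```text
t 25.35 p [0.4954 0.0196 0.0759] r [-89.9  -0.2 -45.6] F [ 4.3 -2.6  2.8] T [-0.68 -1.38  0.26] w 0.0257 q [ -2.  32.  -4. 115.   4.  33. -54.]
blue 52 47 travel mm 31.3 [  2.98064598 -31.19121232] dir [ 0.12709611 -0.99189041] [ 0.13046216 -0.99145329]
```

servo_tool([
  {"hand":255,"translation":[0,0,0],"yaw":0.01},
  {"hand":255,"translation":[0,0,0],"yaw":0.01},
  {"hand":255,"translation":[0,0,0],"yaw":0.01},
  {"hand":255,"translation":[0,0,0],"yaw":0.01},
  {"hand":255,"translation":[0,0,0],"yaw":0.01},
  {"hand":255,"translation":[0,0,0],"yaw":0.01},
  {"hand":255,"translation":[0,0,0],"yaw":0},
  {"hand":255,"translation":[0,0,0],"yaw":0},
  {"hand":255,"translation":[0,0,0],"yaw":0},
  {"hand":255,"translation":[0,0,0],"yaw":0},
])

```text
time_s: 26.65
tool_pos: [0.4953, 0.0196, 0.0759]
eef_rot: [-89.9, -0.1, -49.0]
wrist_force: [3.9, -2.3, 3.4]
grip_width: 0.0256
```

```bash
python3 -c "
from h import *
st();travel(snap('top'))"
```

```text
t 26.65 p [0.4953 0.0196 0.0759] r [-89.9  -0.1 -49. ] F [ 3.9 -2.3  3.4] T [-0.65 -1.39  0.22] w 0.0256 q [ -3.  32.  -3. 115.   3.  33. -57.]
blue 52 50 travel mm 33.4 [  3.7431833  -33.16052161] dir [ 0.12709611 -0.99189041] [ 0.12423553 -0.99225276]
```

servo_tool([
  {"hand":255,"translation":[0,0,0],"yaw":0.01},
  {"hand":255,"translation":[0,0,0],"yaw":0.01},
  {"hand":255,"translation":[0,0,0],"yaw":0.01},
  {"hand":255,"translation":[0,0,0],"yaw":0.01},
  {"hand":255,"translation":[0,0,0],"yaw":0},
  {"hand":255,"translation":[0,0,0],"yaw":0},
  {"hand":255,"translation":[0,0,0],"yaw":0},
  {"hand":255,"translation":[0,0,0],"yaw":0},
  {"hand":255,"translation":[0,0,0],"yaw":0},
  {"hand":255,"translation":[0,0,0],"yaw":0},
])

```text
time_s: 27.95
tool_pos: [0.4954, 0.0196, 0.0759]
eef_rot: [-89.9, -0.1, -51.3]
wrist_force: [5.4, -2.1, 4.0]
grip_width: 0.0255
```

```bash
python3 -c "
from h import *
st();travel(snap('top'))"
```

```text
t 27.95 p [0.4954 0.0196 0.0759] r [-89.9  -0.1 -51.3] F [ 5.4 -2.1  4. ] T [-0.69 -1.32  0.21] w 0.0255 q [ -3.  32.  -2. 115.   2.  33. -58.]
blue 52 50 travel mm 34.2 [  5.26204177 -33.79099086] dir [ 0.12709611 -0.99189041] [ 0.1292534 -0.9916116]
```

servo_tool([
  {"hand":255,"translation":[0,0,0],"yaw":0.01},
  {"hand":255,"translation":[0,0,0],"yaw":0.01},
  {"hand":255,"translation":[0,0,0],"yaw":0.01},
  {"hand":255,"translation":[0,0,0],"yaw":0},
  {"hand":255,"translation":[0,0,0],"yaw":0},
  {"hand":255,"translation":[0,0,0],"yaw":0},
  {"hand":255,"translation":[0,0,0],"yaw":0},
  {"hand":255,"translation":[0,0,0],"yaw":0},
  {"hand":255,"translation":[0,0,0],"yaw":0},
  {"hand":255,"translation":[0,0,0],"yaw":0},
])

```text
time_s: 29.25
tool_pos: [0.4953, 0.0196, 0.0759]
eef_rot: [-89.9, -0.2, -52.9]
wrist_force: [5.2, -2.4, 4.1]
grip_width: 0.0261
```

```bash
python3 -c "
from h import *
st();travel(snap('top'))"
```

```text
t 29.25 p [0.4953 0.0196 0.0759] r [-89.9  -0.2 -52.9] F [ 5.2 -2.4  4.1] T [-0.69 -1.33  0.63] w 0.0261 q [ -4.  32.  -2. 115.   2.  33. -60.]
blue 52 48 travel mm 34.2 [  6.01193345 -33.68968079] dir [ 0.12709611 -0.99189041] [ 0.12950617 -0.99157862]
```

Tz jumped from 0.21 to 0.63 N m and the plate did not advance, so it looks like the hard stop. I'll add 0.01 rad to confirm.

servo_tool([
  {"hand":255,"translation":[0,0,0],"yaw":0.01},
  {"hand":255,"translation":[0,0,0],"yaw":0},
  {"hand":255,"translation":[0,0,0],"yaw":0},
  {"hand":255,"translation":[0,0,0],"yaw":0},
  {"hand":255,"translation":[0,0,0],"yaw":0},
  {"hand":255,"translation":[0,0,0],"yaw":0},
  {"hand":255,"translation":[0,0,0],"yaw":0},
  {"hand":255,"translation":[0,0,0],"yaw":0},
  {"hand":255,"translation":[0,0,0],"yaw":0},
  {"hand":255,"translation":[0,0,0],"yaw":0},
])

```text
time_s: 30.55
tool_pos: [0.4953, 0.0196, 0.0759]
eef_rot: [-89.9, -0.2, -53.4]
wrist_force: [4.6, -2.5, 3.1]
grip_width: 0.0257
```

```bash
python3 -c "
from h import *
st();travel(snap('top'))"
```

```text
t 30.55 p [0.4953 0.0196 0.0759] r [-89.9  -0.2 -53.4] F [ 4.6 -2.5  3.1] T [-0.68 -1.34  0.69] w 0.0257 q [ -4.  32.  -2. 115.   2.  33. -60.]
blue 52 49 travel mm 34.1 [  5.58995826 -33.66015809] dir [ 0.12709611 -0.99189041] [ 0.12710833 -0.99188884]
```

The stop is confirmed: torque 0.69 N m with no further travel. I'll relieve the wind-up and side load, open, and rise straight up.

servo_tool([
  {"hand":255,"translation":[0,-0.03,0],"yaw":-0.015},
  {"hand":255,"translation":[0,0,0],"yaw":-0.01},
  {"hand":255,"translation":[0.03,0,0.03],"yaw":0},
  {"hand":255,"translation":[0,0,0],"yaw":0},
  {"hand":0,"translation":[0,0,0],"yaw":0},
  {"hand":0,"translation":[0,0,0],"yaw":0},
  {"hand":0,"translation":[0,0,0],"yaw":0},
  {"hand":0,"translation":[0,0,0],"yaw":0},
  {"hand":0,"translation":[0,0,0],"yaw":0},
  {"hand":0,"translation":[0,0,0],"yaw":0},
])

```text
time_s: 31.85
tool_pos: [0.494, 0.02, 0.0758]
eef_rot: [-90.0, 0.0, -52.1]
wrist_force: [-0.1, -0.2, -0.5]
grip_width: 0.0812
```

servo_tool([
  {"hand":0,"translation":[0,-0.5,0],"yaw":0},
  {"hand":0,"translation":[0,-1,0],"yaw":0},
  {"hand":0,"translation":[0,-1.5,0],"yaw":0},
  {"hand":0,"translation":[0,-2,0],"yaw":0},
  {"hand":0,"translation":[0,-2,0],"yaw":0},
  {"hand":0,"translation":[0,-2,0],"yaw":0},
  {"hand":0,"translation":[0,-2,0],"yaw":0},
  {"hand":0,"translation":[0,-2,0],"yaw":0},
  {"hand":0,"translation":[0,-1,0],"yaw":0},
  {"hand":0,"translation":[0,0,0],"yaw":0},
])

```text
time_s: 33.1
tool_pos: [0.4945, 0.02, 0.2165]
eef_rot: [-89.9, -0.1, -52.1]
wrist_force: [-0.3, 0.3, 0.3]
grip_width: 0.0929
```

```bash
python3 - <<'E'
from h import *
st();t=snap('top');travel(t);w=snap('wrist');s=snap('scene')
for n,z in(('boss',.105),('handle',.1)):
    for d in bot.landmark_of('wrist',n)[:1]: print(n,d,np.round(atz('wrist',d['location'],z),4))
a=cv2.resize(s[120:300,130:370],(400,300),interpolation=3)
cv2.imwrite('pics/e.png',np.hstack([cv2.resize(w,(400,300)),a])[:,:,::-1])
E
```

```text
t 33.1 p [0.4945 0.02   0.2165] r [-89.9  -0.1 -52.1] F [-0.3  0.3  0.3] T [ 0.   -0.03 -0.05] w 0.0929 q [ -3.  21.  -3. 106.   1.  54. -58.]
blue 52 49 travel mm 34.1 [  5.58995826 -33.66015809] dir [ 0.12709611 -0.99189041] [ 0.12710833 -0.99188884]
boss {'location': [185.8, 261.5], 'confidence': 0.63} [0.4948 0.0193 0.105 ]
handle {'location': [269.7, 259.6], 'confidence': 0.69} [ 0.4279 -0.0311  0.1   ]
```

View pics/e.png

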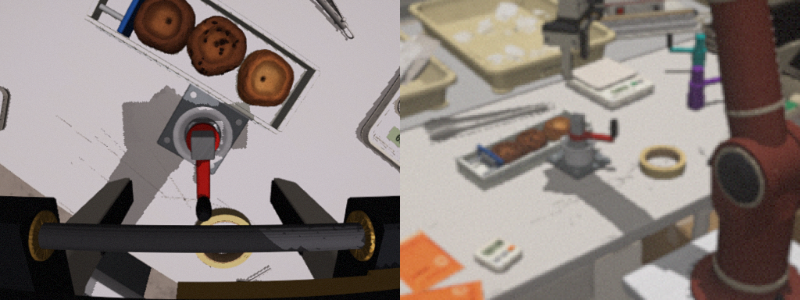

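The picture shows the crank upright in the well and released, the row closed up, and the timer and tape roll where they were. I'll hand in.

```bash
python3 -c "
from h import *
bot.hand_in();st()"
```

```text
the job is handed in; nothing more can be done
the job is handed in; nothing more can be done
```

The crank is seated upright in the well and let go, the blue stop plate is home, and I handed the job in at about 33 s. No verdict was reported.

- **Grasp:** My first grasp closed above the boss without touching anything. In the wrist pictures the fingertips sit about 17 mm behind the reported TCP, which disagrees with `bot.tips_ahead` (19 mm ahead). Going 3 cm lower gave a firm grip on the boss.
- **Seating:** I took the peg angle from the wrist picture and lowered the crank in small steps. It reached the floor at the expected seat height with about 11 N of floor reaction. Until then the readings showed no upward push from the peg.
- **Turning:** I turned it clockwise about 85° in all. The torque stayed near 0.2 N m, then rose to 0.63–0.69 N m with no further plate movement. I took that as the hard stop, backed off slightly and let go.
- **Last checks:**
  - The plate had travelled about 34 mm, which fits its 33–36 mm range, and it did not move when I released the crank.
  - The boss is within 2 mm of the well axis.
  - The timer and tape roll look undisturbed in the last picture; I did not measure their positions again.

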